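# Make room for a ring box in a tight row

## Robot

A 6-joint arm with a two-finger parallel gripper is mounted at the origin on the work surface. World frame = base frame: x ahead of the robot, y to its left, z up, the work surface at z = 0. Lengths are in m, angles in degrees, forces in N, time in s.
With the tool pointing down it reaches from about 0.4 to 0.825 m from the base axis. Payload 7 kg.
Tool frame: the origin (TCP) lies between the finger pads; the fingertips stand 25 mm ahead of it and the grasp point (between the pads) lies 6 mm ahead of it; z points along the fingers, y is the line along which they close (so a half turn about z gives the same grasp; the last joint's range is limited). The gripper opens to 88 mm and grips with 3 to 60 N. Pads are 19 mm wide; open, the fingers measure 130 mm over their backs; the gripper's body (78 mm by 193 mm) begins 47 mm behind the grasp point.
Start: joints at [-51.962, 20.546, 0.682, 0, -70.136, -16.507], TCP at [0.248, -0.628, 0.252] pointing down, gripper open.
Joint ranges: [-176.03, 176.03], [-82.01, 121.73], [-58.28, 71.71], [-173.87, 95.51], [-174.79, -0.11], [-173.66, 173.66]. Speed limits (degrees/s): [136.94, 136.94, 172.46, 180, 180, 180].

## Interface

Orientations are given as [roll, pitch, yaw] about the fixed x, y, z axes, in that order (R = Rz(yaw) Ry(pitch) Rx(roll)).
In Python, from plant import ctrl gives the robot as it stands.
- The arm moves only by the shell command python3 drive.py 'ROWS'. ROWS is a JSON list that holds a single list of rows (three levels of brackets), with 1 to 8 rows, each of 5 numbers: dx, dy, dz in units of 100 mm, then a turn about the tool's z in units of 10 degrees, then the finger opening in m; each row is the pose to reach, as a shift and turn from the pose commanded when the command began, along the tool's axes at that moment; what a row does not reach only later rows make up. A row lasts 1/8 s, in which the tool goes at most 0.0625 m and 10.7 degrees, less where a joint would pass 70% of its speed; a pose out of reach is approached as far as the arm can. The fingers move at their own pace and stop on an object; the grip force is fixed at half the most. Time passes only in rows, so rows that do not move let the fingers close. It prints the time, the measured TCP pose, the force, the opening and the grip force at its end. Input that does not fit is refused with a message, and nothing moves.
- ctrl.get_obs(): the state, without advancing time (a new reading comes with each control period).
- ctrl.snapshot(name): name is "scene" or "top"; returns a dict with "frame" (480x640x3 uint8, red, green, blue), "z_map" (480x640 float32, m along the optical axis (not along the pixel's ray), 0 where there is no reading), "fovy" (degrees; the focal length in pixels is half the picture's height over the tangent of half this angle, whatever the lens; pixels are square), "cx", "cy" (the principal point, pixels), "k1" (the pictures are not rectified: a ray, as slopes to the right and down, at radius r is drawn at 1 + k1 r^2 times it, then the intrinsics apply), "R" (3x3) and "t" (3): a world point X has camera coordinates R X + t. Camera axes: x right, y down, z forward; pixel columns grow to the right and rows downward; lengths in m; the calibration is good to about 2 mm. A picture is of the moment at which its call begins.
- ctrl.close_job(): hands the job in; it is judged then, once.
The state is a dict: "clock": time; "joint_pos": joint angles; "qvel": joint speeds; "tau": joint torques, N m; "tool_pos": TCP position; "orientation": TCP orientation; "force": force on the tool from outside, world axes, zero at the start; "moment": the same for the moment, N m; "opening": finger opening in m; "gripper_force": force on a finger pad.
Only numpy, scipy, OpenCV 4.12 (cv2) and the standard library are available. Lean on these libraries where they do the work, as an engineer would, in place of code of your own. Each camera call takes 0.05 s, during which the arm holds its last target. There are 200 camera calls.

## Task

Put the loose ring box with the domed lid away in the tray, between the two domed boxes of the row. First slide the domed boxes apart, without lifting them out and only until the row gently comes up against the tray's end blocks, then gently lower the loose box into the gap, lined up with the others, until it stands flat on the tray floor; do not ram the boxes, do not drop it and leave everything else on the counter alone.

Things in the scene. Friction and masses are not known exactly. Their poses are not given: they have to be found in the camera images.
- loose_box: The box to be put away: leatherette ring box 54 (x) by 34 (y, thickness) by 44 mm (z), 90-180 g; origin: centre of underside. Domed lid: above 27 mm a half cylinder of radius 17 mm along x; x end faces flat to the top. Stands on the counter to the left (+y) of the tray, yaw within 0.5 rad.
- domed_box_a: Row box: leatherette ring box 54 (x) by 34 (y, thickness) by 44 mm (z), 90-180 g; origin: centre of underside. Domed lid: above 27 mm a half cylinder of radius 17 mm along x; x end faces flat to the top. Stands in the tray, y along the tray y. The middle one of the five.
- domed_box_b: Row box: leatherette ring box 54 (x) by 34 (y, thickness) by 44 mm (z), 90-180 g; origin: centre of underside. Domed lid: above 27 mm a half cylinder of radius 17 mm along x; x end faces flat to the top. Stands in the tray, y along the tray y. Right next to domed_box_a, on its +y or its -y side (varies).
- flat_box: Row box: leatherette ring box 54 (x) by 34 (y, thickness) by 44 mm (z), 90-180 g; origin: centre of underside. Flat square-edged lid. Stands in the tray, y along the tray y. Next to domed_box_a, on the side where domed_box_b is not.
- end_box_1: Row box: leatherette ring box 54 (x) by 34 (y, thickness) by 44 mm (z), 90-180 g; origin: centre of underside. Flat square-edged lid. Stands in the tray, y along the tray y. Outermost on the -y side.
- end_box_2: Row box: leatherette ring box 54 (x) by 34 (y, thickness) by 44 mm (z), 90-180 g; origin: centre of underside. Flat square-edged lid. Stands in the tray, y along the tray y. Outermost on the +y side.
- tray: Shallow dark-wood tray fixed to the counter, outside 70 (x) by 276 mm (y); origin: centre of its underside, y along the row. Inside 58 mm wide; walls 6 mm thick and 14 mm tall, so boxes stand out 36 mm above them and can be gripped by their x end faces over the walls.
- tray_floor (a point): Centre of the tray floor, 6 mm above the counter. At both ends rigid wooden end blocks stand on it (15 mm thick, 28 mm tall), always 206.5 mm apart face to face: six boxes and 2.5 mm. The pair is set up to 12 mm off the tray centre along y and is not measured: the free space at each row end (5 to 30 mm, about 35 mm in all) must be felt for.
- spare_box: Bystander: leatherette ring box 54 (x) by 34 (y, thickness) by 44 mm (z), 90-180 g; origin: centre of underside. Flat square-edged lid. Stands on the counter to the right (-y) of the tray; it stays there.
- bangle: Bystander: jade bangle lying flat, 72 mm across, 10 mm tall; origin at the centre of its underside.
- ring_stand: Bystander: wooden ring cone, foot 48 mm across, 78 mm tall; origin at the centre of its underside.
- loupe: Bystander: steel loupe lying on the counter, 28 mm round and 22 mm tall with a 45 mm handle plate to its -x; origin under the lens.
- polish_jar: Bystander: small jar with a white lid, 48 mm across, 45 mm tall; origin at the centre of its underside.

How it is judged:
By the outcome, as a careful person would: the job done as asked, in the order asked, and still so for the second after the job is handed in, with the robot touching nothing.
It also fails if it takes over 67 s, if anything falls off the work surface, if the arm or the gripper's body presses on something with over 40 N, if the wrist force passes 120 N, or if a joint passes its speed limit or range.

## Working session

There is one attempt and no reset: what is moved stays moved. The work goes in short steps, Python scripts to look and compute and a shell command to move; the robot and the scene stay as the last step left them, time stands still between calls to the robot, and variables do not carry over. Pictures are saved under pics/ and viewed, at most 10 in all, crops included, and the job is handed in when it is done.

```bash
ls; mkdir -p pics
cat > h.py <<'E'
import numpy as np, cv2
from plant import ctrl
def K(s):
    f=240/np.tan(np.radians(s["fovy"])/2); return np.array([[f,0,s["cx"]],[0,f,s["cy"]],[0,0,1]])
def rays(s,uv):
    uv=np.asarray(uv,float).reshape(-1,2); k=K(s); d=(uv-[k[0,2],k[1,2]])/k[0,0]
    u=d.copy()
    for _ in range(20): u=d/(1+s["k1"]*(u**2).sum(1,keepdims=True))
    return np.c_[u,np.ones(len(u))]
def plane(s,uv,z):
    d=rays(s,uv)@s["R"]; c=-np.array(s["R"]).T@s["t"]
    return c+d*((z-c[2])/d[:,2])[:,None]
def cloud(s):
    v,u=np.mgrid[:480,:640]; r=rays(s,np.c_[u.ravel(),v.ravel()])*s["z_map"].reshape(-1,1)
    return ((r-s["t"])@np.array(s["R"])).reshape(480,640,3)
E
python3 - <<'E'
from h import *
for n in("top","scene"):
    s=ctrl.snapshot(n); cv2.imwrite(f"pics/{n}0.png",s["frame"][:,:,::-1]); np.savez(f"{n}0.npz",**s)
    print(n,s["fovy"],s["k1"],-np.array(s["R"]).T@s["t"])
print(ctrl.get_obs())
E
```

```text
drive.py
pics
plant.py
top 48.58388779470593 -0.07197235401557864 [ 0.40624778 -0.02223862  0.96202249]
scene 50.57674240673977 -0.12805794629134198 [1.11092659 0.44460751 0.62226551]
{'clock': 0.1, 'joint_pos': array([-5.19642949e+01,  2.05873121e+01,  6.36842262e-01, -1.81127745e-02,
       -7.01353805e+01, -1.65068423e+01]), 'qvel': array([ 0.06970551, -0.13471301,  0.16478626,  0.07119859, -0.0958462 ,
        0.08066749]), 'tau': array([-1.52336746e-03, -5.84163880e+01,  2.93749166e+01,  7.01550096e+00,
        1.01061471e-02, -5.53364100e-05]), 'tool_pos': array([ 0.24752595, -0.62752838,  0.25069881]), 'orientation': array([ 1.79912849e+02, -8.06880991e-03, -1.58477298e+02]), 'force': array([-0.72648501,  0.25475369, -0.63185798]), 'moment': array([-0.02742139,  0.00880806,  0.01755365]), 'gripper_force': 0.0, 'opening': 0.0875103802474106}
```

View pics/top0.png

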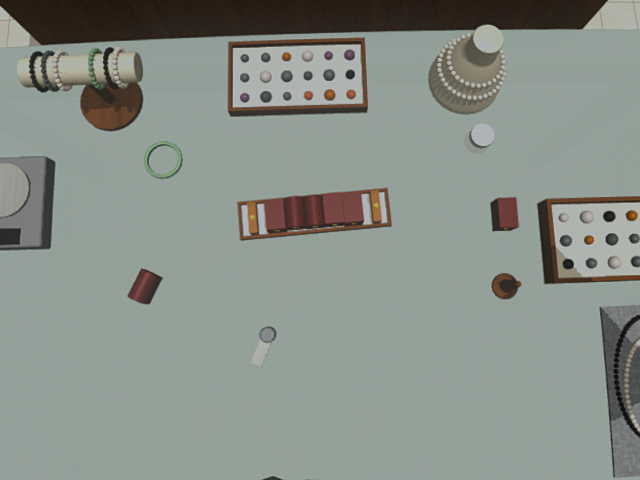

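View pics/scene0.png

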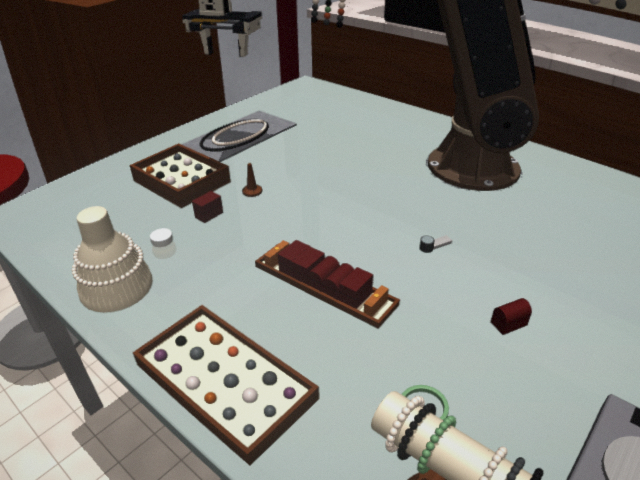

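The top view, with +x up and +y left, shows the row at rows ~195–230. From +y the boxes are flat (275), domed (295), domed (314), flat (333) and flat (352). So domed_box_a is at x=314 and domed_box_b at x=295, on the +y side. The end blocks are at 253 and 376, and the loose box is at (145,286). The scene view agrees: the loose box is at (511,316) and the row at (325,272).

Run:
```python
from h import *
s=dict(np.load("top0.npz")); P=cloud(s); f=s["frame"].astype(int)
print("counter z",np.median(P[300:400,350:450,2]),"noise",P[300:400,350:450,2].std())
hsv=cv2.cvtColor(s["frame"],cv2.COLOR_RGB2HSV)
for nm,(u,v) in dict(counter=(400,350),tray=(245,237),block=(253,212),flat=(275,215),dome=(295,200),loose=(145,286)).items(): print(nm,hsv[v,u],P[v,u].round(4))
red=(((hsv[...,0]<8)|(hsv[...,0]>170))&(hsv[...,1]>110)).astype(np.uint8)
n,l,st,c=cv2.connectedComponentsWithStats(red)
for i in range(1,n):
    if st[i,4]>150: print(st[i],c[i].round(1))
# loose box: high points
def rect(pts,nm):
    r=cv2.minAreaRect(pts.astype(np.float32)); print(nm,np.round(r[0],4),np.round(r[1],4),round(r[2],2))
L=P[255:320,115:175].reshape(-1,3); h=L[L[:,2]>.012]; rect(h[:,:2],"loose pts"); print("loose top",np.percentile(h[:,2],[50,95,99]))
T=P[180:250,230:400].reshape(-1,3)
rect(T[(T[:,2]>.009)][:,:2],"tray all"); rect(T[T[:,2]>.035][:,:2],"boxes")
big=cv2.resize(s["frame"][180:250,225:405][:,:,::-1],None,fx=4.4,fy=4.4,interpolation=cv2.INTER_CUBIC)
big2=cv2.resize(s["frame"][260:315,110:180][:,:,::-1],None,fx=4.4,fy=4.4,interpolation=cv2.INTER_CUBIC)
o=np.zeros((big.shape[0]+big2.shape[0],big.shape[1],3),np.uint8);o[:big.shape[0]]=big;o[big.shape[0]:,:big2.shape[1]]=big2
cv2.imwrite("pics/crop1.png",o)
```

```text
counter z 0.00037867175590390194 noise 0.057619246137704486
counter [ 75  19 158] [ 0.3353 -0.1529 -0.0012]
tray [ 12 146 112] [0.5442 0.1191 0.0127]
block [ 15 155 156] [0.5856 0.1015 0.0338]
flat [  2 112 116] [0.5757 0.0607 0.0519]
dome [  2 123 102] [0.602  0.0255 0.0489]
loose [  4 119  88] [0.4587 0.2898 0.043 ]
[322 191  41  33 797] [341.6 206.2]
[305 195  18  30 432] [313.5 209.5]
[286 197  18  30 425] [294.1 211.2]
[264 199  21  31 455] [274.3 212.9]
[498 198  20  30 513] [507.6 212.3]
[129 270  19  32 203] [138.3 285.8]
loose pts [0.4216 0.1513] [0.3436 0.0579] 75.37
loose top [0.04057446 0.04585724 0.96202249]
tray all [ 0.5131 -0.0105] [0.2149 0.2762] 3.73
boxes [ 0.5092 -0.0111] [0.2069 0.2363] 3.79
```

View pics/crop1.png

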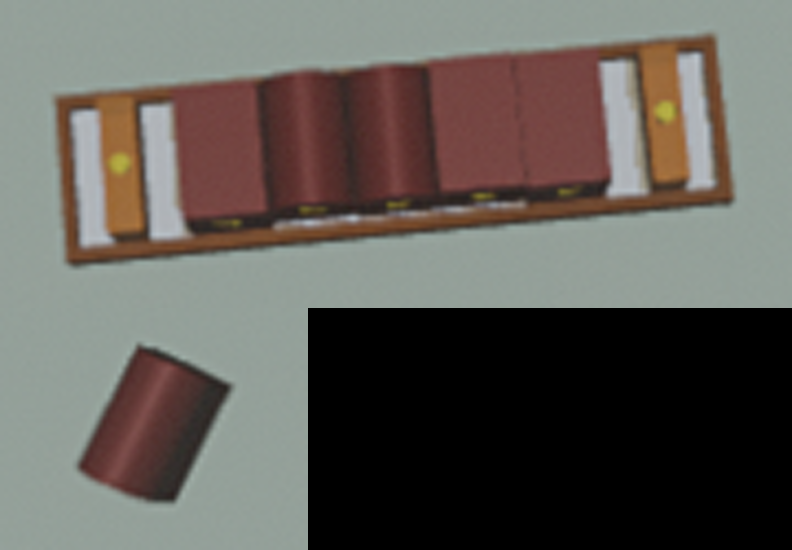

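The crop shows the row about centred, the tray turned roughly 4°, and free space at both ends. The loose box leans right at the top, so its yaw is negative. Some depth readings are missing, so I'll filter those out and fit again.

Run:
```python
from h import *
s=dict(np.load("top0.npz")); P=cloud(s); ok=(s["z_map"]>.5)&(P[...,2]<.12)
hsv=cv2.cvtColor(s["frame"],cv2.COLOR_RGB2HSV)
def rect(p,nm):
    r=cv2.minAreaRect((p[:,:2]*1000).astype(np.float32)); print(nm,len(p),np.round(r[0],1),np.round(r[1],1),round(r[2],2)); return r
sat=cv2.morphologyEx((hsv[...,1]>60).astype(np.uint8),cv2.MORPH_OPEN,np.ones((3,3)))
# loose
m=np.zeros_like(sat); m[255:320,115:175]=sat[255:320,115:175]; v,u=np.nonzero(m)
rect(plane(s,np.c_[u,v],.0),"loose mask on z=0"); rect(plane(s,np.c_[u,v],.03),"loose mask z=.03"); rect(plane(s,np.c_[u,v],.044),"loose z=.044")
mm=(m>0)&ok; print("loose z",np.percentile(P[mm][:,2],[5,50,95]))
q=P[mm&(P[...,2]>.032)]; rect(q,"loose cloud>32mm"); print("pca mean",q.mean(0))
w,V=np.linalg.eigh(np.cov(q[:,:2].T)); a=V[:,1]*np.sign(V[0,1]); print("yaw",np.degrees(np.arctan2(a[1],a[0])))
# tray
m=np.zeros_like(sat); m[175:250,230:400]=sat[175:250,230:400]; v,u=np.nonzero(m)
r=rect(plane(s,np.c_[u,v],.014),"tray rim z14")
m2=(m>0)&ok; rect(P[m2&(P[...,2]>.009)],"tray cloud"); b=P[m2&(P[...,2]>.04)]; rect(b,"boxes cloud"); print("box z",np.percentile(b[:,2],[5,50,95]))
# per-box masks on top plane
red=(((hsv[...,0]<8)|(hsv[...,0]>170))&(hsv[...,1]>95)).astype(np.uint8)
m=np.zeros_like(red); m[185:240,255:375]=red[185:240,255:375]; v,u=np.nonzero(m)
rect(plane(s,np.c_[u,v],.05),"row on z=50")
```

```text
loose mask on z=0 548 [461.5 309.4] [32.8 56.8] 63.73
loose mask z=.03 548 [459.7 299. ] [31.8 55. ] 63.73
loose z=.044 548 [458.9 294.2] [31.3 54.2] 63.73
loose z [0.03297719 0.04173169 0.04569867]
loose cloud>32mm 532 [459.6 297.1] [30.8 53.1] 63.7
pca mean [0.45914699 0.29574224 0.04110287]
yaw -26.933236464368864
tray rim z14 4577 [583.9  -6.5] [ 71.1 275.1] 3.62
tray cloud 4502 [583.9  -6.2] [ 69.6 275.5] 3.84
boxes cloud 2845 [584.   -5.4] [ 55.1 171.6] 3.82
box z [0.04324864 0.04969083 0.05281955]
row on z=50 2756 [583.2  -6.8] [ 54.5 170.9] 3.55
```

```bash
cat > go.py <<'E'
import sys
from h import *
from scipy.spatial.transform import Rotation as Ro
x,y,z,yaw=map(float,sys.argv[1:5]); o=ctrl.get_obs()
R=Ro.from_euler("xyz",o["orientation"],degrees=True)
d=R.inv().apply(np.array([x,y,z])-o["tool_pos"]); t=-((yaw-o["orientation"][2]+180)%360-180)
print("clock",round(o["clock"],2),"delta tool",d.round(4),"turn",round(t,2),"F",np.round(o["force"],1))
E
python3 go.py 0.5816 0.028 0.14 -86.25
```

```text
clock 0.1 delta tool [-0.5513  0.4871  0.1114] turn -72.23 F [-0.7  0.3 -0.6]
```

Units first: shifts go in units of 100 mm and turns go in units of 10 degrees. So -0.36 m is -3.6, 0.32 m is 3.2, -72.2 degrees is -7.22.

```bash
python3 drive.py '[[[-0.45, 0.4, 0, -0.9, 0.088], [-0.9, 0.8, 0, -1.8, 0.088], [-1.35, 1.2, 0, -2.7, 0.088], [-1.8, 1.6, 0, -3.6, 0.088], [-2.25, 2, 0, -4.5, 0.088], [-2.7, 2.4, 0, -5.4, 0.088], [-3.15, 2.8, 0, -6.3, 0.088], [-3.6, 3.2, 0, -7.22, 0.088]]]'; python3 go.py 0.5816 0.028 0.14 -86.25
```

```text
clock: 1.1
tool_pos: [0.4655, -0.1962, 0.2516]
orientation: [-180.0, 0.0, -86.0]
force: [0.3, -0.3, 0.2]
opening: 0.0879
gripper_force: 0.0
clock 1.1 delta tool [-0.2154 -0.1315  0.1116] turn 0.28 F [ 0.3 -0.3  0.2]
```

```bash
python3 drive.py '[[[-0.45, -0.27, 0.2, 0.02, 0.088], [-0.9, -0.55, 0.45, 0.02, 0.088], [-1.35, -0.82, 0.7, 0.02, 0.088], [-1.8, -1.1, 0.95, 0.02, 0.088], [-2.154, -1.315, 1.116, 0.02, 0.088], [-2.154, -1.315, 1.116, 0.02, 0.088], [-2.154, -1.315, 1.116, 0.02, 0.088]]]'; python3 go.py 0.5816 0.028 0.045 -86.25
python3 - <<'E'
from h import *
s=ctrl.snapshot("scene"); cv2.imwrite("pics/s1.png",cv2.resize(s["frame"][150:350,220:460][:,:,::-1],None,fx=3,fy=3))
E
```

```text
clock: 1.98
tool_pos: [0.5819, 0.0253, 0.1396]
orientation: [179.9, -0.0, -86.4]
force: [0.4, -0.3, -0.0]
opening: 0.088
gripper_force: 0.0
clock 1.98 delta tool [-0.0027  0.0001  0.0946] turn -0.19 F [ 0.4 -0.3 -0. ]
```

View pics/s1.png

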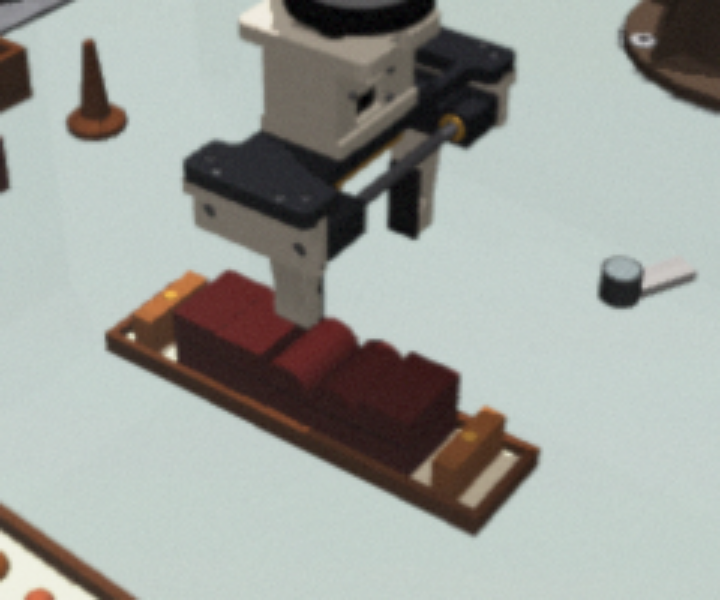

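The open gripper is over the row at about (300,250), its fingers straddling the boxes along x as planned. Next I lower it and grip domed_box_b.

To row units: -0.0027 m is -0.027, 0.0945 m is 0.945.

```bash
python3 drive.py '[[[-0.027, 0, 0.3, 0, 0.088], [-0.027, 0, 0.6, 0, 0.088], [-0.027, 0, 0.85, 0, 0.088], [-0.027, 0, 0.945, 0, 0.088], [-0.027, 0, 0.945, 0, 0.088], [-0.027, 0, 0.945, 0, 0.088]]]'; python3 go.py 0.5816 0.028 0.045 -86.25
```

```text
clock: 2.78
tool_pos: [0.5829, 0.0281, 0.0467]
orientation: [-179.9, 0.0, -86.5]
force: [0.2, 0.3, 0.9]
opening: 0.0876
gripper_force: 0.0
clock 2.77 delta tool [-0.      0.0013  0.0017] turn -0.23 F [0.2 0.3 0.9]
```

```bash
python3 drive.py '[[[0, 0.005, 0.01, 0, 0.05], [0, 0.005, 0.01, 0, 0.05], [0, 0.005, 0.01, 0, 0.05], [0, 0.005, 0.01, 0, 0.05], [0, 0.005, 0.01, 0, 0.05], [0, 0.005, 0.01, 0, 0.05]]]'; python3 go.py 0.5816 0.028 0.045 -86.25
```

```text
clock: 3.52
tool_pos: [0.582, 0.0282, 0.0446]
orientation: [-180.0, 0.0, -86.5]
force: [0.5, 1.2, 1.4]
opening: 0.0538
gripper_force: 30.0
clock 3.52 delta tool [ 0.0002  0.0004 -0.0004] turn -0.21 F [0.5 1.2 1.4]
```

```bash
python3 drive.py '[[[-0.01, 0, 0, 0, 0.05], [-0.02, 0, 0, 0, 0.05], [-0.03, 0, 0, 0, 0.05], [-0.04, 0, 0, 0, 0.05], [-0.05, 0, 0, 0, 0.05], [-0.06, 0, 0, 0, 0.05], [-0.07, 0, 0, 0, 0.05]]]'; python3 go.py 0.5816 0.028 0.045 -86.25
python3 - <<'E'
from h import *
s=ctrl.snapshot("scene"); cv2.imwrite("pics/s2.png",cv2.resize(s["frame"][220:340,240:420][:,:,::-1],None,fx=4,fy=4))
E
```

```text
clock: 4.4
tool_pos: [0.5812, 0.0349, 0.0446]
orientation: [180.0, -0.0, -86.5]
force: [0.0, -5.1, 4.5]
opening: 0.0538
gripper_force: 30.0
clock 4.4 delta tool [ 0.0069  0.     -0.0004] turn -0.21 F [ 0.  -5.1  4.5]
```

View pics/s2.png

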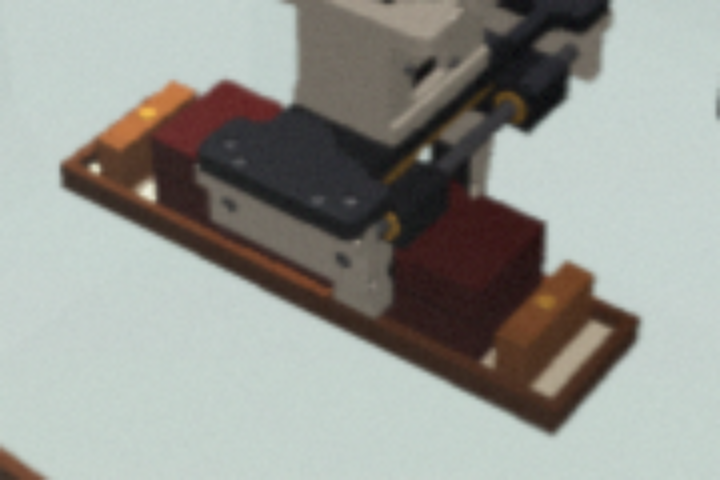

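The fingers hold domed_box_b, and a narrow gap remains at the +y block, near (490,355). I'll go on in small steps and watch the y force.

```bash
python3 drive.py '[[[-0.01, 0, 0, 0, 0.05], [-0.02, 0, 0, 0, 0.05]]]'|egrep 'tool|force'; python3 drive.py '[[[-0.01, 0, 0, 0, 0.05], [-0.02, 0, 0, 0, 0.05]]]'|egrep 'tool|force'
```

```text
tool_pos: [0.5811, 0.0369, 0.0446]
force: [0.8, -5.0, 5.1]
gripper_force: 30.0
tool_pos: [0.581, 0.0389, 0.0446]
force: [-0.6, -5.6, 5.5]
gripper_force: 30.0
```

```bash
python3 drive.py '[[[-0.01, 0, 0, 0, 0.05], [-0.02, 0, 0, 0, 0.05]]]'|egrep 'tool|^force'; python3 drive.py '[[[-0.005, 0, 0, 0, 0.05], [-0.01, 0, 0, 0, 0.05]]]'|egrep 'tool|^force'
```

```text
tool_pos: [0.5808, 0.0409, 0.0446]
force: [-0.7, -4.6, 6.0]
tool_pos: [0.5807, 0.0419, 0.0446]
force: [0.8, -4.0, 5.9]
```

```bash
python3 drive.py '[[[-0.005, 0, 0, 0, 0.05], [-0.01, 0, 0, 0, 0.05]]]'|egrep 'tool|^force'
```

```text
tool_pos: [0.5807, 0.0429, 0.0446]
force: [0.9, -5.0, 5.6]
```

```bash
python3 drive.py '[[[-0.005, 0, 0, 0, 0.05], [-0.01, 0, 0, 0, 0.05]]]'|egrep 'tool|^force'
python3 - <<'E'
from h import *
s=ctrl.snapshot("scene"); cv2.imwrite("pics/s3.png",cv2.resize(s["frame"][250:330,330:410][:,:,::-1],None,fx=6,fy=6))
E
```

```text
tool_pos: [0.5806, 0.0439, 0.0446]
force: [0.4, -4.4, 5.3]
```

View pics/s3.png

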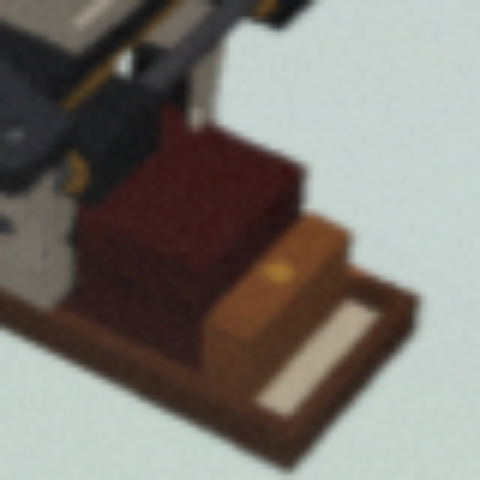

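The +y end box is almost against its block, near (200,350). I'll take half-millimetre steps now.

```bash
python3 drive.py '[[[-0.004, 0, 0, 0, 0.05], [-0.008, 0, 0, 0, 0.05]]]'|egrep '^tool|^force'
```

```text
tool_pos: [0.5806, 0.0446, 0.0446]
force: [0.5, -5.5, 5.3]
```

To row units: -0.0008 m is -0.008, -0.0004 m is -0.004.

```bash
python3 drive.py '[[[-0.004, 0, 0, 0, 0.05], [-0.008, 0, 0, 0, 0.05]]]'|egrep '^tool|^force'
```

```text
tool_pos: [0.5805, 0.0454, 0.0446]
force: [0.8, -6.4, 4.1]
```

To row units: -0.0008 m is -0.008, -0.0004 m is -0.004.

```bash
python3 drive.py '[[[-0.004, 0, 0, 0, 0.05], [-0.008, 0, 0, 0, 0.05]]]'|egrep '^tool|^force'
```

```text
tool_pos: [0.5805, 0.0455, 0.0446]
force: [2.2, -10.8, 4.4]
```

Contact: the motion stalled at y=0.0455 while the force rose to 11 N. Now I release, rise, and go across to domed_box_a.

To row units: 0.0006 m is 0.006.

```bash
python3 drive.py '[[[0.006, 0, 0, 0, 0.05], [0.006, 0, 0, 0, 0.088], [0.006, 0, 0, 0, 0.088], [0.006, 0, 0, 0, 0.088], [0.006, 0, 0, 0, 0.088], [0.006, 0, 0, 0, 0.088]]]'|egrep '^tool|^force|open'
python3 drive.py '[[[0, 0, -0.2, 0, 0.088], [0, 0, -0.5, 0, 0.088], [0, 0, -0.55, 0, 0.088], [0.2, 0, -0.55, 0, 0.088], [0.4, 0, -0.55, 0, 0.088], [0.51, 0, -0.55, 0, 0.088], [0.51, 0, -0.55, 0, 0.088]]]'|egrep '^tool|^force|open'
python3 - <<'E'
from h import *
s=ctrl.snapshot("top");np.savez("top1.npz",**s); P=cloud(s)
E
python3 go.py 0.584 -0.006 0.045 -86.25
```

```text
tool_pos: [0.5806, 0.0459, 0.0444]
force: [-0.2, 0.5, 0.3]
opening: 0.0874
tool_pos: [0.5835, -0.0064, 0.0989]
force: [0.2, -0.2, 0.6]
opening: 0.0879
clock 8.43 delta tool [ 0.0002 -0.0004  0.054 ] turn -0.3 F [0.8 0.7 0.2]
```

```bash
python3 drive.py '[[[0, 0, 0.3, 0, 0.088], [0, 0, 0.5, 0, 0.088], [0, 0, 0.54, 0, 0.088], [0, 0, 0.54, 0, 0.088], [0, 0, 0.54, 0, 0.05], [0, 0, 0.54, 0, 0.05], [0, 0, 0.54, 0, 0.05], [0, 0, 0.54, 0, 0.05]]]'|egrep '^tool|^force|open'
python3 drive.py '[[[0, 0, 0, 0, 0.05], [0, 0, 0, 0, 0.05]]]'|egrep '^tool|^force|open|grip'
```

```text
tool_pos: [0.5841, -0.005, 0.0458]
force: [-1.1, 0.1, 0.6]
opening: 0.054
tool_pos: [0.5841, -0.005, 0.0458]
force: [0.5, 0.6, 3.1]
opening: 0.0541
gripper_force: 30.0
```

```bash
python3 drive.py '[[[0.01, 0, 0, 0, 0.05], [0.02, 0, 0, 0, 0.05], [0.03, 0, 0, 0, 0.05], [0.04, 0, 0, 0, 0.05], [0.05, 0, 0, 0, 0.05], [0.06, 0, 0, 0, 0.05], [0.07, 0, 0, 0, 0.05]]]'|egrep '^tool|^force'; python3 drive.py '[[[0.01, 0, 0, 0, 0.05], [0.02, 0, 0, 0, 0.05], [0.03, 0, 0, 0, 0.05], [0.04, 0, 0, 0, 0.05], [0.05, 0, 0, 0, 0.05], [0.06, 0, 0, 0, 0.05]]]'|egrep '^tool|^force'
```

```text
tool_pos: [0.5848, -0.0114, 0.0458]
force: [-0.3, 6.0, 4.8]
tool_pos: [0.5851, -0.0174, 0.0458]
force: [0.2, 5.9, 4.3]
```

```bash
python3 drive.py '[[[0.006, 0, 0, 0, 0.05], [0.012, 0, 0, 0, 0.05]]]'|egrep '^tool|^force'
```

```text
tool_pos: [0.5852, -0.0186, 0.0458]
force: [0.6, 4.9, 4.5]
```

To row units: 0.0012 m is 0.012, 0.0006 m is 0.006.

```bash
python3 drive.py '[[[0.006, 0, 0, 0, 0.05], [0.012, 0, 0, 0, 0.05]]]'|egrep '^tool|^force'
```

```text
tool_pos: [0.5853, -0.0197, 0.0458]
force: [-0.0, 5.3, 4.5]
```

```bash
python3 drive.py '[[[0.006, 0, 0, 0, 0.05], [0.012, 0, 0, 0, 0.05]]]'|egrep '^tool|^force';python3 drive.py '[[[0.006, 0, 0, 0, 0.05], [0.012, 0, 0, 0, 0.05]]]'|egrep '^tool|^force'
```

```text
tool_pos: [0.5854, -0.0209, 0.0458]
force: [0.1, 5.9, 4.9]
tool_pos: [0.5854, -0.0221, 0.0458]
force: [-1.0, 5.1, 4.9]
```

```bash
python3 drive.py '[[[0.004, 0, 0, 0, 0.05], [0.008, 0, 0, 0, 0.05]]]'|egrep '^tool|^force'
```

```text
tool_pos: [0.5855, -0.0229, 0.0458]
force: [0.2, 5.8, 5.6]
```

```bash
python3 drive.py '[[[0.004, 0, 0, 0, 0.05], [0.008, 0, 0, 0, 0.05]]]'|egrep '^tool|^force'
```

```text
tool_pos: [0.5855, -0.0237, 0.0458]
force: [-0.4, 4.9, 4.7]
```

```bash
python3 drive.py '[[[0.004, 0, 0, 0, 0.05], [0.008, 0, 0, 0, 0.05]]]'|egrep '^tool|^force'
```

```text
tool_pos: [0.5855, -0.0239, 0.0459]
force: [-2.1, 10.9, 7.0]
```

Contact at y=-0.0239 with 11 N. I release and go to the loose box.

To row units: -0.0006 m is -0.006.

```bash
python3 drive.py '[[[-0.006, 0, 0, 0, 0.05], [-0.006, 0, 0, 0, 0.088], [-0.006, 0, 0, 0, 0.088], [-0.006, 0, 0, 0, 0.088], [-0.006, 0, 0, 0, 0.088], [-0.006, 0, 0, 0, 0.088]]]'|egrep '^tool|^force|open'
python3 drive.py '[[[0, 0, -0.2, 0, 0.088], [0, 0, -0.5, 0, 0.088], [0, 0, -0.8, 0, 0.088], [0, 0, -1, 0, 0.088]]]'|egrep '^tool|^force|open'
python3 go.py 0.4593 0.2973 0.145 -116.5
```

```text
tool_pos: [0.5849, -0.0247, 0.0454]
force: [0.1, 0.9, -1.0]
opening: 0.087
tool_pos: [0.5853, -0.0246, 0.1471]
force: [-0.5, 0.9, 0.1]
opening: 0.0876
clock 14.3 delta tool [-0.3291  0.1059  0.002 ] turn 30.03 F [-0.5  0.9  0.1]
```

To row units: -0.3291 m is -3.291, -0.3 m is -3, 30 degrees is 3.

```bash
python3 drive.py '[[[-0.5, 0.16, 0, 0.5, 0.088], [-1, 0.32, 0, 1, 0.088], [-1.5, 0.48, 0, 1.5, 0.088], [-2, 0.64, 0, 2, 0.088], [-2.5, 0.8, 0, 2.5, 0.088], [-3, 0.96, 0, 3, 0.088], [-3.291, 1.059, 0, 3, 0.088], [-3.291, 1.059, 0, 3, 0.088]]]'|egrep '^tool|^force|open|orie'
python3 - <<'E'
from h import *
s=ctrl.snapshot("top"); P=cloud(s); ok=(s["z_map"]>.5)&(P[...,2]<.12); np.savez("top2.npz",**s)
th=np.radians(3.75); Q=P[ok]; d=Q[:,:2]-[.5839,-.0063]
x=d@[np.cos(th),np.sin(th)]; y=d@[-np.sin(th),np.cos(th)]
m=abs(x)<.02
for k in np.arange(-.12,.12,.004):
    q=Q[m&(y>=k)&(y<k+.004)][:,2]; print(round(k*1000),len(q),(np.median(q)*1000).round(1) if len(q) else None,end=" | ")
cv2.imwrite("pics/crop2.png",cv2.resize(s["frame"][180:250,225:405][:,:,::-1],None,fx=4.4,fy=4.4,interpolation=cv2.INTER_CUBIC))
E
python3 go.py 0.4593 0.2973 0.038 -116.5
```

```text
tool_pos: [0.4582, 0.2993, 0.1455]
orientation: [-180.0, 0.0, -116.3]
force: [0.3, -0.2, 0.5]
opening: 0.0877
-120 28 34.3 | -116 48 35.1 | -112 49 34.7 | -108 38 34.3 | -104 39 50.7 | -100 49 50.0 | -96 55 50.7 | -92 46 51.0 | -88 52 50.6 | -84 55 50.1 | -80 51 50.1 | -76 49 50.3 | -72 50 50.3 | -68 53 50.0 | -64 50 50.6 | -60 51 50.4 | -56 52 50.0 | -52 52 50.5 | -48 51 50.4 | -44 51 50.1 | -40 52 50.7 | -36 53 41.5 | -32 49 45.7 | -28 48 48.4 | -24 52 49.8 | -20 51 50.1 | -16 50 50.2 | -12 52 48.4 | -8 50 45.1 | -4 48 38.6 | 0 47 6.3 | 4 48 7.1 | 8 48 6.1 | 12 47 5.6 | 16 47 6.8 | 20 45 5.9 | 24 49 6.5 | 28 49 6.2 | 32 62 8.2 | 36 54 42.6 | 40 53 47.2 | 44 53 49.0 | 48 55 50.7 | 52 50 50.2 | 56 49 49.1 | 60 46 47.9 | 64 48 43.1 | 68 62 49.6 | 72 49 50.7 | 76 49 50.2 | 80 52 50.7 | 84 53 50.1 | 88 50 49.9 | 92 52 50.4 | 96 55 49.9 | 100 41 50.5 | 104 36 35.1 | 108 46 34.2 | 112 52 34.4 | 116 32 33.9 | clock 15.35 delta tool [ 0.0004 -0.0012  0.1074] turn 0.15 F [ 0.5 -1.  -1.4]
```

View pics/crop2.png

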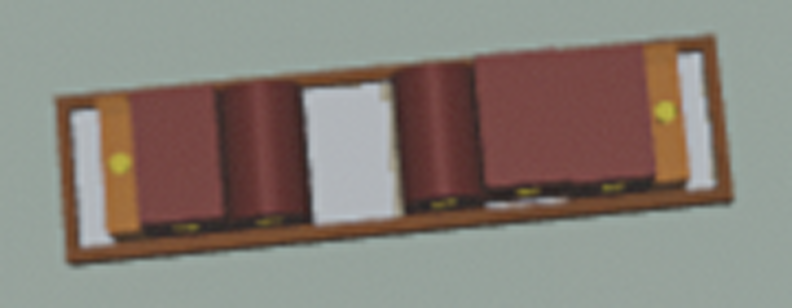

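The gap is open: floor shows from (305,85) to (395,215), and both end boxes touch their blocks. I'll fit the domes (cylinder of known radius) in the depth map to get consistent centres for a, b and the loose box.

Run:
```python
from h import *
from scipy.optimize import least_squares
def fit(f,c,yaw,zb,n,fixyaw):
    s=dict(np.load(f)); P=cloud(s); Q=P[(s["z_map"]>.5)&(P[...,2]<zb+.06)]
    for it in range(3):
        ca,sa=np.cos(yaw),np.sin(yaw); d=Q[:,:2]-c; x=d@[ca,sa]; y=d@[-sa,ca]
        m=(abs(x)<.031)&(abs(y)<.015)&(Q[:,2]>zb+.033); q=Q[m]
        def res(p):
            a=yaw if fixyaw else p[2]; yy=(q[:,:2]-c)@[-np.sin(a),np.cos(a)]-p[0]
            return np.hypot(yy,q[:,2]-p[1])-.017
        r=least_squares(res,[0,zb+.027,yaw],loss="soft_l1",f_scale=.001); dy,zc,a=r.x
        if not fixyaw: yaw=a
        xc=(np.percentile(x[m],1)+np.percentile(x[m],99))/2
        c=c+dy*np.array([-np.sin(yaw),np.cos(yaw)])+xc*np.array([np.cos(yaw),np.sin(yaw)])
    print(n,len(q),"c",c.round(4),"zc",round(zc,4),"yaw",np.degrees(yaw).round(2),"len",np.ptp(np.percentile(x[m],[1,99])).round(4),"rms",np.sqrt((res(r.x)**2).mean()).round(4)); return c
y0=np.radians(3.75)
fit("top0.npz",np.array([.4593,.297]),np.radians(-26.4),0,"loose",False)
fit("top0.npz",np.array([.584,-.006]),y0,.006,"a orig",False)
a=fit("top2.npz",np.array([.585,-.025]),y0,.006,"a",False); b=fit("top2.npz",np.array([.5805,.045]),y0,.006,"b",False)
print((a+b)/2,np.linalg.norm(a-b))
```

```text
loose 512 c [0.4605 0.299 ] zc 0.027 yaw -27.81 len 0.0527 rms 0.0016
a orig 528 c [ 0.5848 -0.0058] zc 0.0333 yaw 3.91 len 0.0537 rms 0.0016
a 529 c [ 0.5844 -0.0243] zc 0.0334 yaw 3.22 len 0.0534 rms 0.0016
b 527 c [0.5794 0.0458] zc 0.0334 yaw 4.1 len 0.0534 rms 0.0016
[0.58190183 0.01077886] 0.07025204465499982
```

```bash
python3 go.py 0.4602 0.2987 0.039 -117.3
```

```text
clock 15.35 delta tool [-0.0013 -0.0013  0.1064] turn 0.95 F [ 0.5 -1.  -1.4]
```

```bash
python3 drive.py '[[[-0.01, -0.01, 0.3, 0.09, 0.088], [-0.01, -0.01, 0.6, 0.09, 0.088], [-0.01, -0.01, 0.75, 0.09, 0.088], [-0.01, -0.01, 0.75, 0.09, 0.088], [-0.01, -0.01, 0.75, 0.09, 0.088]]]'|egrep '^tool|orie'; for i in 1 2 3; do python3 -c "
from plant import ctrl
ctrl.snapshot('top')"; python3 go.py 0.4602 0.2987 0.039 -117.3;done
```

```text
tool_pos: [0.4609, 0.2981, 0.0714]
orientation: [-180.0, 0.1, -117.4]
clock 16.02 delta tool [-0.      0.0009  0.0326] turn -0.07 F [-0.6  0.2 -0.9]
clock 16.07 delta tool [-0.      0.0008  0.0326] turn -0.07 F [-0.2  0.5  0.2]
clock 16.12 delta tool [-0.0001  0.0007  0.0325] turn -0.06 F [-0.1  0.3 -0.7]
```

```bash
python3 drive.py '[[[0, 0.007, 0.15, 0, 0.088], [0, 0.007, 0.27, 0, 0.088], [0, 0.007, 0.325, 0, 0.088], [0, 0.007, 0.325, 0, 0.088], [0, 0.007, 0.325, 0, 0.05], [0, 0.007, 0.325, 0, 0.05], [0, 0.007, 0.325, 0, 0.05], [0, 0.007, 0.325, 0, 0.05]]]'|egrep '^tool|orie|for|op'; python3 drive.py '[[[0, 0, 0, 0, 0.05], [0, 0, 0, 0, 0.05]]]'|egrep '^tool|orie|for|op'
```

```text
tool_pos: [0.4598, 0.2981, 0.0382]
orientation: [-180.0, 0.0, -117.4]
force: [-0.6, -0.0, 0.9]
opening: 0.0543
gripper_force: 30.0
tool_pos: [0.4598, 0.2982, 0.0382]
orientation: [-180.0, 0.0, -117.4]
force: [-0.5, -0.5, 2.8]
opening: 0.0538
gripper_force: 29.9
```

To row units: -0.05 m is -0.5, -0.09 m is -0.9.

```bash
python3 drive.py '[[[0, 0, -0.2, 0, 0.05], [0, 0, -0.5, 0, 0.05], [0, 0, -0.8, 0, 0.05], [0, 0, -0.9, 0, 0.05], [0, 0, -0.9, 0, 0.05]]]'|egrep '^tool|orie|for|op'; python3 go.py 0.5826 0.0108 0.13 -86.25
```

```text
tool_pos: [0.4596, 0.2981, 0.1279]
orientation: [180.0, 0.0, -117.4]
force: [-0.1, 0.1, -2.4]
opening: 0.0541
gripper_force: 29.9
clock 18.0 delta tool [ 0.1986 -0.2414 -0.0023] turn -31.13 F [-0.1  0.1 -2.4]
```

To row units: -0.2414 m is -2.414, -0.219 m is -2.19, -31.1 degrees is -3.11.

```bash
python3 drive.py '[[[0.3, -0.36, 0, -0.5, 0.05], [0.6, -0.73, 0, -1, 0.05], [0.9, -1.09, 0, -1.5, 0.05], [1.2, -1.46, 0, -2, 0.05], [1.5, -1.82, 0, -2.5, 0.05], [1.8, -2.19, 0, -3.11, 0.05], [1.986, -2.414, 0, -3.11, 0.05], [1.986, -2.414, 0, -3.11, 0.05]]]'|egrep '^tool|orie|for|op'; python3 drive.py '[[[0, 0, 0, 0, 0.05], [0, 0, 0, 0, 0.05], [0, 0, 0, 0, 0.05]]]'|egrep '^tool|orie|for|op'; python3 go.py 0.5826 0.0108 0.105 -86.25
```

```text
tool_pos: [0.5822, 0.0087, 0.1258]
orientation: [179.8, -0.0, -86.5]
force: [0.5, 0.9, -0.8]
opening: 0.0539
gripper_force: 29.9
tool_pos: [0.5826, 0.0115, 0.1279]
orientation: [180.0, 0.0, -86.2]
force: [-0.4, 0.4, -1.2]
opening: 0.0541
gripper_force: 29.9
clock 19.38 delta tool [0.0007 0.     0.0229] turn 0.05 F [-0.4  0.4 -1.2]
```

```bash
python3 drive.py '[[[0.005, 0, 0.1, 0, 0.05], [0.005, 0, 0.2, 0, 0.05], [0.005, 0, 0.3, 0, 0.05], [0.005, 0, 0.37, 0, 0.05], [0.005, 0, 0.37, 0, 0.05], [0.005, 0, 0.37, 0, 0.05]]]'|egrep '^tool|orie|for|op'
python3 - <<'E'
from h import *
s=ctrl.snapshot("scene"); cv2.imwrite("pics/s4.png",cv2.resize(s["frame"][200:340,240:420][:,:,::-1],None,fx=4,fy=4))
E
```

```text
tool_pos: [0.583, 0.0102, 0.0911]
orientation: [-180.0, -0.0, -86.3]
force: [-0.8, -0.6, -0.6]
opening: 0.0539
gripper_force: 29.9
```

View pics/s4.png

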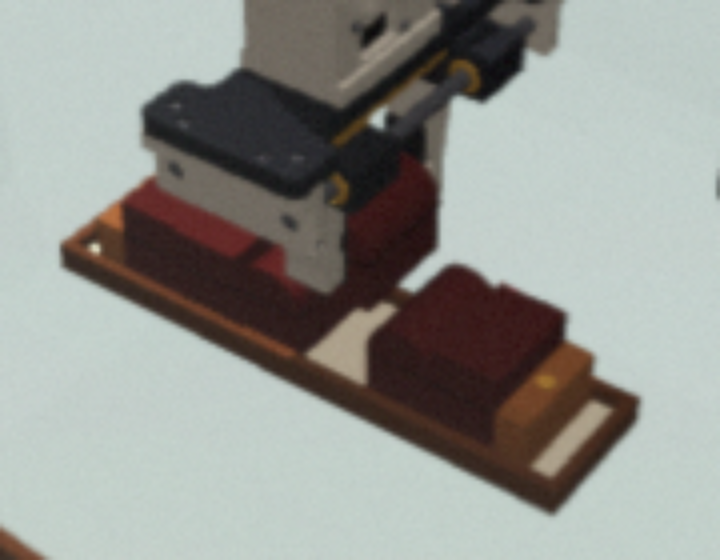

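The held box hangs level over the gap, which shows its floor at (345,345) between the two domed boxes. Now I lower it in stages and watch the force.

To row units: -0.0003 m is -0.003, 0.013 m is 0.13.

```bash
python3 drive.py '[[[-0.003, 0, 0.03, 0, 0.05], [-0.003, 0, 0.06, 0, 0.05], [-0.003, 0, 0.09, 0, 0.05], [-0.003, 0, 0.11, 0, 0.05], [-0.003, 0, 0.13, 0, 0.05], [-0.003, 0, 0.13, 0, 0.05]]]'|egrep '^tool|orie|^for'
```

```text
tool_pos: [0.5828, 0.0105, 0.0778]
orientation: [180.0, -0.0, -86.3]
force: [0.2, 0.9, -1.7]
```

To row units: 0.006 m is 0.06, 0.0045 m is 0.045.

```bash
python3 drive.py '[[[0, 0, 0.015, 0, 0.05], [0, 0, 0.03, 0, 0.05], [0, 0, 0.045, 0, 0.05], [0, 0, 0.06, 0, 0.05]]]'|egrep '^tool|orie|^for'
```

```text
tool_pos: [0.5831, 0.0097, 0.0724]
orientation: [-180.0, -0.1, -86.3]
force: [1.6, -8.2, 2.4]
```

To row units: 0.006 m is 0.06, 0.0045 m is 0.045.

```bash
python3 drive.py '[[[0, 0, 0.015, 0, 0.05], [0, 0, 0.03, 0, 0.05], [0, 0, 0.045, 0, 0.05], [0, 0, 0.06, 0, 0.05]]]'|egrep '^tool|orie|^for'
```

```text
tool_pos: [0.5827, 0.0095, 0.0662]
orientation: [180.0, -0.1, -86.3]
force: [0.2, -7.6, 2.9]
```

The force of -8 N in y means the box touches b, so I shift it 1 mm toward -y.

```bash
python3 drive.py '[[[0.005, 0, 0, 0, 0.05], [0.01, 0, 0, 0, 0.05], [0.01, 0, 0, 0, 0.05]]]'|egrep '^tool|orie|^for'
```

```text
tool_pos: [0.5827, 0.0093, 0.0659]
orientation: [180.0, -0.0, -86.3]
force: [0.4, -5.3, 0.4]
```

To row units: 0.001 m is 0.01, 0.0005 m is 0.005.

```bash
python3 drive.py '[[[0.005, 0, 0, 0, 0.05], [0.01, 0, 0, 0, 0.05], [0.01, 0, 0, 0, 0.05]]]'|egrep '^tool|orie|^for'
```

```text
tool_pos: [0.5829, 0.009, 0.0658]
orientation: [-180.0, 0.0, -86.3]
force: [0.6, 0.5, -1.5]
```

Free now; continue down to TCP 0.047.

```bash
python3 drive.py '[[[0.002, 0, 0.02, 0, 0.05], [0.003, 0, 0.04, 0, 0.05], [0.003, 0, 0.06, 0, 0.05], [0.003, 0, 0.08, 0, 0.05], [0.003, 0, 0.08, 0, 0.05]]]'|egrep '^tool|orie|^for'
```

```text
tool_pos: [0.5828, 0.0082, 0.0577]
orientation: [180.0, -0.0, -86.3]
force: [-0.4, 0.2, -1.8]
```

To row units: 0.0105 m is 0.105, 0.0095 m is 0.095.

```bash
python3 drive.py '[[[0, 0, 0.02, 0, 0.05], [0, 0, 0.04, 0, 0.05], [0, 0, 0.06, 0, 0.05], [0, 0, 0.08, 0, 0.05], [0, 0, 0.095, 0, 0.05], [0, 0, 0.105, 0, 0.05]]]'|egrep '^tool|orie|^for'
```

```text
tool_pos: [0.5829, 0.0082, 0.0473]
orientation: [180.0, -0.0, -86.3]
force: [-0.1, -0.1, -0.9]
```

To row units: 0.0016 m is 0.016, 0.0008 m is 0.008.

```bash
python3 drive.py '[[[0, 0, 0.008, 0, 0.05], [0, 0, 0.016, 0, 0.05]]]'|egrep '^tool|orie|^for'
```

```text
tool_pos: [0.583, 0.0083, 0.0459]
orientation: [-180.0, 0.0, -86.3]
force: [-0.8, 0.3, -2.0]
```

To row units: 0.001 m is 0.01, 0.0005 m is 0.005.

```bash
python3 drive.py '[[[0, 0, 0.005, 0, 0.05], [0, 0, 0.01, 0, 0.05]]]'|egrep '^tool|^for'; python3 drive.py '[[[0, 0, 0.004, 0, 0.05], [0, 0, 0.007, 0, 0.05]]]'|egrep '^tool|^for'
```

```text
tool_pos: [0.5829, 0.0082, 0.0449]
force: [1.0, -0.5, -2.0]
tool_pos: [0.5829, 0.0083, 0.0442]
force: [-1.5, -0.1, 2.8]
```

```bash
python3 drive.py '[[[0, 0, 0.003, 0, 0.05], [0, 0, 0.005, 0, 0.05], [0, 0, 0.005, 0, 0.05]]]'|egrep '^tool|^for'
```

```text
tool_pos: [0.5829, 0.0083, 0.0442]
force: [-2.5, 0.6, 5.6]
```

Floor contact comes at 0.0442, exactly the expected height. I release, rise, and move clear for a check.

```bash
python3 drive.py '[[[0, 0, -0.004, 0, 0.05], [0, 0, -0.004, 0, 0.088], [0, 0, -0.004, 0, 0.088], [0, 0, -0.004, 0, 0.088], [0, 0, -0.004, 0, 0.088], [0, 0, -0.004, 0, 0.088]]]'|egrep '^tool|^for|op'
python3 drive.py '[[[0, 0, -0.2, 0, 0.088], [0, 0, -0.5, 0, 0.088], [0, 0, -1, 0, 0.088], [0, 0, -1.5, 0, 0.088]]]'|egrep '^tool|^for'
python3 drive.py '[[[0.5, 0.3, 0, 0, 0.088], [1, 0.6, 0, 0, 0.088], [1.5, 0.9, 0, 0, 0.088], [2, 1.2, 0, 0, 0.088], [2.5, 1.4, 0, 0, 0.088], [2.5, 1.4, 0, 0, 0.088]]]'|egrep '^tool|^for|clock'
python3 - <<'E'
from h import *
s=ctrl.snapshot("top"); cv2.imwrite("pics/top3.png",cv2.resize(s["frame"][160:320,100:420][:,:,::-1],None,fx=2.5,fy=2.5)); P=cloud(s)
ok=(s["z_map"]>.5)&(P[...,2]<.12)
th=np.radians(3.75); Q=P[ok]; d=Q[:,:2]-[.5839,-.0063]
x=d@[np.cos(th),np.sin(th)]; y=d@[-np.sin(th),np.cos(th)]
for k in np.arange(-.112,.112,.004):
    q=Q[(abs(x)<.02)&(y>=k)&(y<k+.004)][:,2]; print(round(k*1000),(np.median(q)*1000).round(1),end=" | ")
for lo,hi in((-.003,.037),):
    m=(abs(y-.017)<.003)&(Q[:,2]>.045)&(abs(x)<.04); print("\nloose x span",np.percentile(x[m],[1,99]),"z at -x,+x",np.median(Q[m&(x<-.015)][:,2]),np.median(Q[m&(x>.015)][:,2]))
E
```

```text
tool_pos: [0.583, 0.0083, 0.044]
force: [0.7, -0.6, 0.2]
opening: 0.0871
tool_pos: [0.5826, 0.0082, 0.1954]
force: [1.4, 0.8, -0.5]
clock: 27.18
tool_pos: [0.4579, -0.253, 0.1941]
force: [0.3, 1.0, -0.4]
-112 nan | -108 nan | -104 nan | -100 nan | -96 nan | -92 nan | -88 nan | -84 nan | -80 nan | -76 nan | -72 nan | -68 nan | -64 nan | -60 nan | -56 nan | -52 nan | -48 nan | -44 nan | -40 nan | -36 nan | -32 nan | -28 nan | -24 nan | -20 nan | -16 nan | -12 nan | -8 nan | -4 nan | 0 nan | 4 nan | 8 nan | 12 nan | 16 nan | 20 nan | 24 nan | 28 nan | 32 nan | 36 nan | 40 nan | 44 nan | 48 50.1 | 52 49.7 | 56 49.0 | 60 47.7 | 64 42.8 | 68 48.7 | 72 50.7 | 76 50.7 | 80 50.6 | 84 50.4 | 88 50.6 | 92 50.6 | 96 50.1 | 100 50.4 | 104 34.3 | 108 34.5 |
  return _methods._mean(a, axis=axis, dtype=dtype,
  ret = ret.dtype.type(ret / rcount)
Traceback (most recent call last):
IndexError: index -1 is out of bounds for axis 0 with size 0
```

View pics/top3.png

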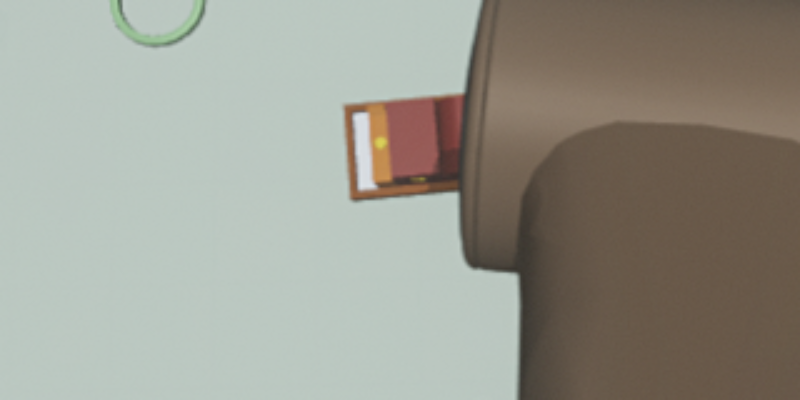

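The arm hides the row in the top view, and only the +y end shows at (410,140). I'll move further aside.

Units first: shifts go in units of 100 mm and turns go in units of 10 degrees. So 0.35 m is 3.5, 0.3 m is 3.

```bash
python3 drive.py '[[[0.5, 0.2, 0, 0, 0.088], [1, 0.4, 0, 0, 0.088], [1.5, 0.6, 0, 0, 0.088], [2, 0.8, 0, 0, 0.088], [2.5, 1, 0, 0, 0.088], [3, 1.3, 0, 0, 0.088], [3.5, 1.5, 0, 0, 0.088], [3.5, 1.5, 0, 0, 0.088]]]'|egrep '^tool|^for|clock'
python3 - <<'E'
from h import *
s=ctrl.snapshot("top"); cv2.imwrite("pics/top4.png",cv2.resize(s["frame"][120:310,100:540][:,:,::-1],None,fx=1.8,fy=1.8)[:,:800]); P=cloud(s)
ok=(s["z_map"]>.5)&(P[...,2]<.12)
th=np.radians(3.75); Q=P[ok]; d=Q[:,:2]-[.5839,-.0063]
x=d@[np.cos(th),np.sin(th)]; y=d@[-np.sin(th),np.cos(th)]
for k in np.arange(-.112,.112,.004):
    q=Q[(abs(x)<.02)&(y>=k)&(y<k+.004)][:,2]; print(round(k*1000),(np.median(q)*1000).round(1) if len(q) else 0,end=" | ")
print()
for c in(-.018,.017,.052):
    m=(abs(y-c)<.012)&(Q[:,2]>.04)&(abs(x)<.04)
    if m.sum(): print(c,"x span",np.percentile(x[m],[1,99]).round(4),"z -x,+x",np.median(Q[m&(x<-.015)][:,2]).round(4),np.median(Q[m&(x>.015)][:,2]).round(4))
E
```

```text
clock: 28.22
tool_pos: [0.3318, -0.6114, 0.1927]
force: [-0.7, 0.2, -0.7]
-112 34.1 | -108 34.6 | -104 50.0 | -100 50.3 | -96 50.4 | -92 50.0 | -88 50.3 | -84 50.5 | -80 50.4 | -76 50.3 | -72 49.9 | -68 50.8 | -64 50.8 | -60 50.6 | -56 50.1 | -52 50.5 | -48 50.8 | -44 50.5 | -40 50.5 | -36 41.7 | -32 45.4 | -28 48.2 | -24 49.9 | -20 50.1 | -16 49.8 | -12 48.3 | -8 45.5 | -4 39.1 | 0 40.9 | 4 46.1 | 8 48.6 | 12 49.9 | 16 50.1 | 20 49.8 | 24 48.0 | 28 43.8 | 32 37.1 | 36 41.4 | 40 46.9 | 44 49.2 | 48 50.5 | 52 49.9 | 56 49.7 | 60 47.6 | 64 42.7 | 68 48.7 | 72 50.8 | 76 50.1 | 80 50.6 | 84 50.6 | 88 50.9 | 92 49.8 | 96 50.1 | 100 50.4 | 104 34.7 | 108 34.8 | 
-0.018 x span [-0.0273  0.0262] z -x,+x 0.0486 0.0484
0.017 x span [-0.0281  0.0256] z -x,+x 0.0489 0.049
0.052 x span [-0.0279  0.0258] z -x,+x 0.0486 0.049
```

View pics/top4.png

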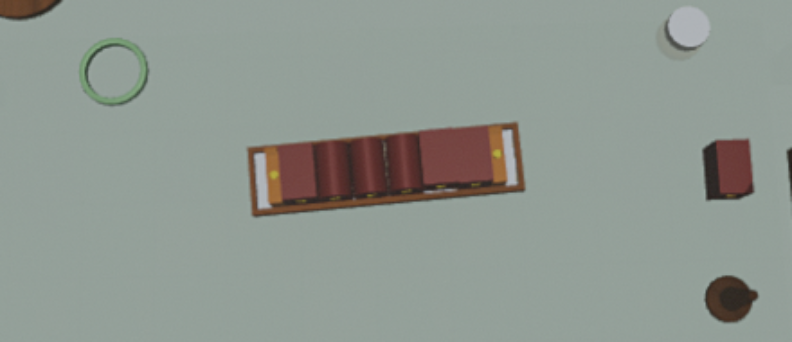

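The row now shows three domed boxes at (332,170), (368,168) and (403,163). The middle one is flat at the same height and lined up with the others. Both end boxes are at their blocks, and the bystanders in view have not moved.

```bash
python3 -c "
from plant import ctrl
print(ctrl.close_job())"
```

```text
the job is handed in; nothing more can be done
None
```

The loose ring box is standing flat on the tray floor between the two domed boxes, level and lined up with them; the row rests against both end blocks, and the job was handed in at about 28 s. On the way down the box pressed sideways on domed_box_b with about 8 N until I shifted it over.

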